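# Index a decorating turntable to its next hole

### The job

Turn the dividing turntable one hole on, so that the next cell of the dial comes round: push the clamp lever back to free the table, press the plunger knob in and, keeping it pressed, swing it counter-clockwise (seen from above) to the next hole of the index plate, and let the plunger spring fully up into that hole without running past it. Then push the clamp lever over again until it is tight. Work with the fingertips only: do not touch the dial, whose enamel is wet, and leave it and the jars, the cap and the spatula beside the turntable where they are.

Things in the scene. Friction and masses are not known exactly. Their poses are not given: they have to be found in the camera images.
- index_unit: fixed grey round base, 240 mm across, with a steel index plate, top 41 mm above the bench. Its eight holes, 45 degrees apart on a circle of 97 mm radius about the axis, are joined by a narrow slot for the plunger's stem; a dark line is scribed outside each. Origin on the bench under the axis. In this frame the plunger starts at x -91, y -33 mm; the next hole counter-clockwise is x -41, y -88 mm
- axis (a point): point on the turntable's vertical axis, level with its bare top, 56 mm above the bench. The aluminium turntable is 151 mm across; an arm 22 mm wide reaches from its rim out over the index plate and carries the plunger in a boss 26 mm across, 62 mm high above the bench
- turntable_body (a joint): angle of the turntable (rad): 0 = plunger in its first hole, grows counter-clockwise seen from above; the next hole is at 0.785. With the clamp free it turns against about 0.1 N m; a hole leaves about 0.006 rad of play either way
- plunger_top (a point): centre of the flat top of the plunger's black mushroom knob, 32 mm across, 97 mm from the turntable's axis, 88 mm above the bench when up. It rides on the turntable's arm and is pressed straight down; a fingertip dragging it round slips back on it by up to about 5 mm
- plunger_body (a joint): how far the plunger is pressed down (m): 0 = up, pin in a hole, table locked; 0.010 = at its stop. The spring takes 5 N at the top, 10 N at the stop. From 0.007 on the pin is under the plate and the table can turn. Between holes the plate keeps it at 0.007 even if let go; within 3 mm of a hole's centre the tapered pin finds the hole and springs up
- clamp_ball (a point): centre of the black ball, 22 mm across, on the upright end of the clamp lever, 52 mm above the bench; below it an upright 9 mm rod bends at 17 mm height into the level rod that enters the base. The lever swings level about a vertical pivot 77 mm from the ball; the pivot is 100 mm from the turntable's axis, at x -34, y 94 mm in the index_unit frame
- clamp_body (a joint): angle of the clamp lever (rad), grows clockwise seen from above. 0 = free, at its stop, the lever pointing 136 degrees from x towards y of the index_unit frame; 0.9 = tight, at its stop, pointing 84 degrees. It brakes the table from about 0.55 on and frees it below 0.45, stays where it is left, and takes about 2 N at the ball, a few N more near tight
- dial: round enamelled copper dial, 108 mm across, 6 mm thick, with eight round cells, three of them filled; it lies loose on three rubber pads on the turntable between three brass pins (tops 68 mm above the bench) and turns with it. Origin: centre of its underside, on the axis, 60 mm above the bench
- jar_1: small loose jar of powder with black cap, 39 mm across, 46 mm high; origin under its centre; stays where it is
- jar_2: small loose jar of powder with white cap, 43 mm across, 50 mm high; origin under its centre; stays where it is
- cap_pink: loose red bottle cap, 22 mm across, 14 mm high; origin under its centre; stays where it is
- spatula: loose spatula with red handle, 136 mm long, 12 mm high, lying on the bench; origin under its centre; stays where it is
There are look-alikes about, which are no part of the job. Leave any blue or pink look-alike of the dial alone.

How it is judged:
On the way, in this order (a step that is already met when the one before it is completed fails the run):
1. the clamp lever is pushed back, the table free and still in its first hole (value of joint clamp_body below 0.4 rad and value of joint turntable_body between -0.03 and 0.03 rad), for 0.1 s.
2. the plunger is pressed in at the first hole (value of joint plunger_body above 0.0065 m and value of joint clamp_body below 0.45 rad and value of joint turntable_body between -0.06 and 0.06 rad), for 0.05 s.
3. the plunger is up in the next hole counter-clockwise, the clamp not yet tightened (value of joint plunger_body below 0.0015 m and value of joint clamp_body below 0.6 rad and value of joint turntable_body between 0.7654 and 0.8054 rad), for 0.2 s.
At the end, for the whole second after the job is handed in: Table one hole (0.785 rad, +-0.02) counter-clockwise of its start, plunger up in the hole (within 1.5 mm), clamp lever tight (above 0.78 of 0.9 rad), all still, dial flat on its pads within 6 mm of the axis; jars, cap and spatula within 20 mm of where they stood (value of joint turntable_body between 0.7654 and 0.8054 rad and value of joint plunger_body below 0.0015 m and value of joint clamp_body above 0.78 rad and velocity of joint turntable_body between -0.05 and 0.05 rad/s and velocity of joint clamp_body between -0.05 and 0.05 rad/s and horizontal distance between dial and axis below 0.006 m and z of dial in the frame of index_unit below 0.064 m and angle between dial's own z axis and vertical below 0.06 rad and distance of each of jar_1, jar_2, cap_pink, spatula from where it was at the start of the episode below 0.02 m); the robot touches nothing.
It fails at once if the table ran past the next hole (value of joint turntable_body above 0.9854 rad).
It fails at once if the table was turned the wrong way (value of joint turntable_body below -0.2 rad).
It fails at once if the robot touched the wet dial (contact force between any of the arm, the fingers and dial above 0.5 N).
It fails at once if the dial was lifted or shoved (distance of dial from where it was at the start of the episode above 0.008 m).
It fails at once if a jar, the cap or the spatula was moved or lifted (distance of any of jar_1, jar_2, cap_pink, spatula from where it was at the start of the episode above 0.02 m).
It also fails if it takes over 64 s, if anything falls off the work surface, if the arm or the gripper's body presses on something with over 40 N, if the wrist force passes 120 N, or if a joint passes its speed limit or range.

### The arm

A 6-joint arm with a two-finger parallel gripper is mounted at the origin on a cart in front of the work surface, level with it; the furniture and walls round the work are solid. World frame = base frame: x ahead of the robot, y to its left, z up, the work surface at z = 0. Lengths are in m, angles in rad, forces in N, time in s.
With the tool pointing down it reaches from about 0.25 to 0.775 m from the base axis. Payload 4 kg.
Tool frame: the origin (TCP) lies midway between the tips of the shut fingers; the grasp point (between the pads) lies 19 mm behind it (robot.tcp_to_grasp is the z of the grasp point in the tool frame, in m); z points along the fingers, y is the line along which they close (so a half turn about z gives the same grasp; the last joint's range is limited). The gripper opens to 94 mm and grips with 3 to 60 N. Pads are 16 mm wide; open, the fingers measure 119 mm over their backs; the gripper's body (75 mm by 177 mm) begins 78 mm behind the grasp point.
Start: joints at [-0.103, 0.087, 1.371, -0, 1.684, -0.103], TCP at [0.55, -0, 0.181] pointing down, gripper open.
Joint ranges: [-3.1, 3.1], [-0.76, 2.03], [0.27, 2.55], [-1.08, 4.22], [0.17, 2.65], [-2.57, 2.57]. Speed limits (rad/s): [2.79, 2.79, 3.14, 3.14, 3.14, 3.14].

### API

Orientations are given as [roll, pitch, yaw] about the fixed x, y, z axes, in that order (R = Rz(yaw) Ry(pitch) Rx(roll)).
In Python, from bench import robot gives the robot as it stands. The module is installed in compiled form; this text tells all that it offers.
- The arm moves only by the tool move_arm, never from a script. Its argument "motion" is one flat list of numbers, 7 for each row, row after row: the turn, a rotation vector about the tool's x, y, z in units of 45 degrees (1.0 is 45 degrees), then the shift along the tool's x, y, z in units of 100 mm (1.0 is 100 mm), then the opening, from 0 (shut) to 1 (fully open). A call has 1 to 12 rows; each row shifts and turns the commanded pose from where the row before left it, along the tool's axes as they then stand; what a row does not reach is not made up. A row lasts 1/12 s, in which the tool goes at most 41.7 mm and 7.16 degrees, less where a joint would pass 70% of its speed; a pose out of reach is approached as far as the arm can. A call with a number of a shift or a turn outside -1 to 1 is refused whole. A call with a gripper value outside its range is refused whole. The fingers move at their own pace and stop on an object; the grip force is fixed at half the most. Time passes only in rows, so rows that do not move let the fingers close. It gives the time, the measured TCP pose, the force, the opening and the grip force at its end, in the units of the state.
- robot.get_obs(): the state, without advancing time (a new reading comes with each control period).
- robot.snapshot(name): name is "scene" or "side" or "wrist"; returns the picture (400x640x3 uint8, red, green, blue); there is no depth.
- robot.get_calibration(name): a dict with "fx", "fy", "cx", "cy" (pixels), "R" (3x3) and "t" (3): a world point X has camera coordinates R X + t. Camera axes: x right, y down, z forward; pixel columns grow to the right and rows downward; lengths in m; the calibration is good to about 2 mm. A picture is of the moment at which its call begins: read the wrist's pose just before it. get_calibration takes no time and is no camera call; for the wrist camera it gives the pose at the moment of the call.
- robot.close_job(): hands the job in; it is judged then, once.
The state is a dict: "time": time; "joint_positions": joint angles; "qvel": joint speeds; "joint_torque": joint torques, N m; "tool_pos": TCP position; "ee_rot": TCP orientation; "wrist_force": force on the tool from outside, world axes, zero at the start; "wrist_torque": the same for the moment, N m; "width": finger opening in m; "finger_force": force on a finger pad.
Only numpy, scipy, OpenCV 4.12 (cv2) and the standard library are available. Lean on these libraries where they do the work, as an engineer would, in place of code of your own. Each camera call takes 0.05 s, during which the arm holds its last target. There are 200 camera calls.

## Working session

There is one attempt and no reset: what is moved stays moved. The work goes in short steps, Python scripts to look and compute and a tool call to move; the robot and the scene stay as the last step left them, time stands still between calls to the robot, and variables do not carry over. Pictures are saved under pics/ and viewed, at most 10 in all, crops included, and the job is handed in when it is done.

Besides the shell and the picture viewer there is one more tool, called after "Emit:" as name(argument=value, ...) on one line, values as JSON. move_arm: Moves the arm, as the interface text tells. Shifts and turns lie within -1 to 1; 1 stands for 100 mm of shift or 45 degrees of turn. Its arguments: {"type":"object","properties":{"motion":{"type":"array","items":{"type":"number"}}},"required":["motion"]}

```bash
mkdir -p pics
python3 - <<'E'
from bench import robot
import cv2
for n in ("scene","side"):
    im=robot.snapshot(n); cv2.imwrite(f"pics/{n}0.png",im[:,:,::-1])
    c=robot.get_calibration(n); print(n,c)
o=robot.get_obs(); print(o['time'],o['tool_pos'],o['ee_rot'],o['width'])
E
```

```text
scene {'fx': 479.98648344719754, 'fy': 479.98648344719754, 'cx': 321.05084104956995, 'cy': 193.6990270245301, 'R': array([[-0.7103578 , -0.70366313,  0.015811  ],
       [-0.51048935,  0.49962101, -0.69984246],
       [ 0.48455383, -0.5052099 , -0.71412222]]), 't': array([0.48134986, 0.37345148, 0.69956847])}
side {'fx': 379.37859464366863, 'fy': 379.37859464366863, 'cx': 318.8877076168647, 'cy': 193.7064696235994, 'R': array([[-0.98157294, -0.19031072, -0.01721617],
       [-0.06690358,  0.42666313, -0.90193264],
       [ 0.17899295, -0.88416085, -0.43153345]]), 't': array([0.63667926, 0.09270266, 0.81243416])}
0.1 [5.49468659e-01 4.13895888e-05 1.79834890e-01] [-3.13964789e+00 -1.76496478e-04  1.57079470e+00] 0.09392212695914594
```

View pics/scene0.png

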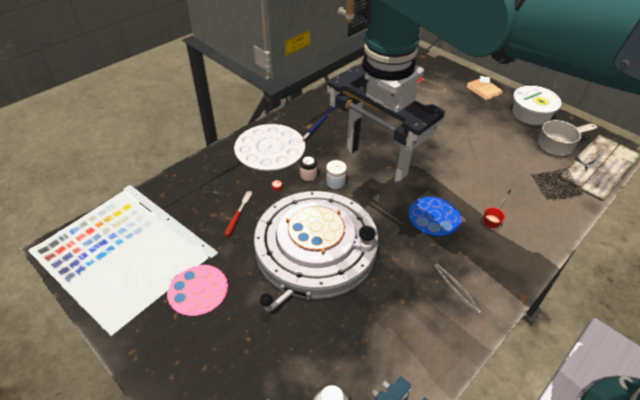

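View pics/side0.png

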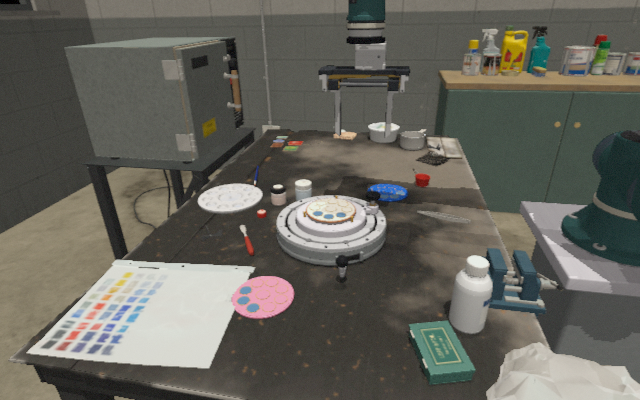

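Scene view: the plunger knob is at about (367,234), the clamp ball at (267,300), and the dial centre at (316,228). The jars at (308,168) and (336,174) lie behind the table as seen here. I'll zoom in to refine.

```bash
cat > h.py <<'E'
import numpy as np
from bench import robot
def ray(n,u,v,z):
    c=robot.get_calibration(n);R=np.array(c['R']);t=np.array(c['t'])
    C=-R.T@t; d=R.T@np.array([(u-c['cx'])/c['fx'],(v-c['cy'])/c['fy'],1]); return C+d*(z-C[2])/d[2]
def proj(n,X):
    c=robot.get_calibration(n);p=np.array(c['R'])@np.array(X)+c['t'];return c['fx']*p[0]/p[2]+c['cx'],c['fy']*p[1]/p[2]+c['cy']
E
python3 - <<'E'
from h import *
import cv2
a=cv2.imread('pics/scene0.png')[180:320,230:400]; b=cv2.imread('pics/side0.png')[170:290,260:410]
a=cv2.resize(a,(680,560),interpolation=cv2.INTER_CUBIC)
cv2.imwrite('pics/a.png',a)
b=cv2.resize(b,(750,600),interpolation=cv2.INTER_CUBIC); cv2.imwrite('pics/b.png',b)
k=ray('scene',367,232,.088);ball=ray('scene',267,300,.052);ax=ray('scene',316,227,.066)
print(k,ball,ax,np.linalg.norm((k-ax)[:2]),np.linalg.norm((ball-ax)[:2]),np.linalg.norm((ball-k)[:2]))
E
```

```text
[0.51897536 0.04433977 0.088     ] [0.55717636 0.25162697 0.052     ] [0.60500359 0.0882603  0.066     ] 0.09659125395586726 0.17022371353881396 0.21077784156715376
```

View pics/a.png

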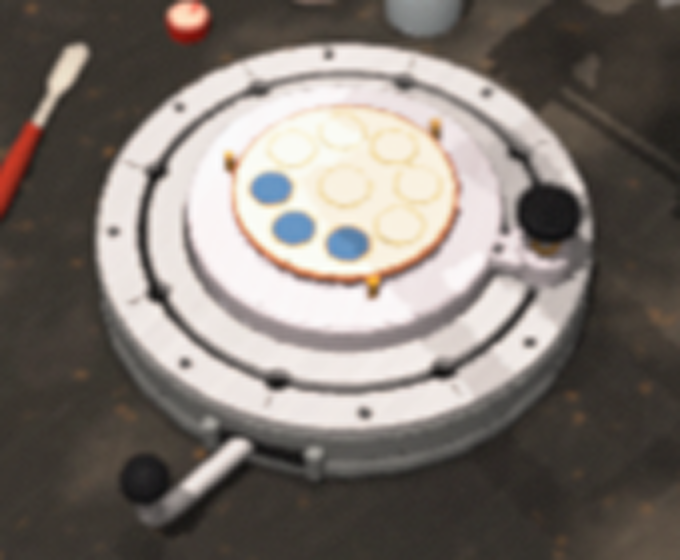

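View pics/b.png

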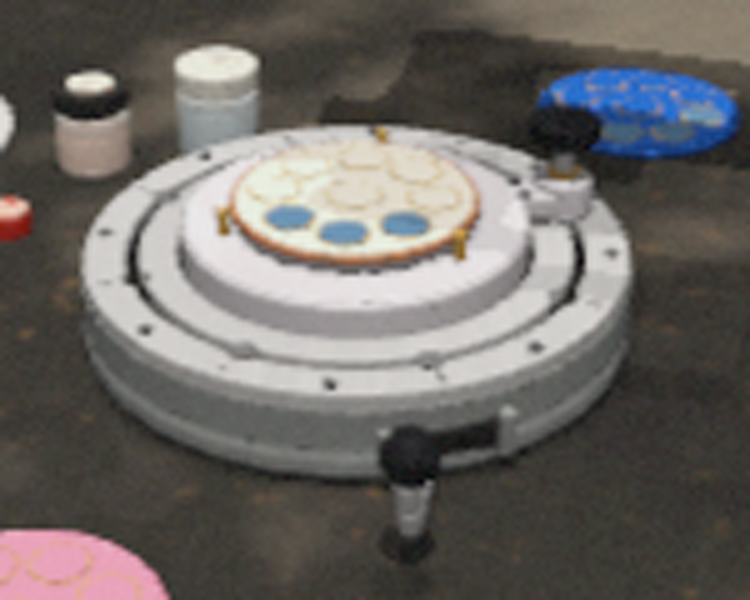

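Both views agree. The measured radii are 97 and 170 mm against the expected 97 and 172.6, so the lever is tight. Next I'll fit the frame.

```bash
cat >> h.py <<'E'
from scipy.optimize import least_squares
rad=np.pi/180
piv=np.array([-.034,.094])
def ballI(q): a=(84+52*(.9-q)/.9)*rad; return piv+.077*np.array([np.cos(a),np.sin(a)])
def W(f,p):
    c,s=np.cos(f[2]),np.sin(f[2]); return np.array([f[0]+c*p[0]-s*p[1],f[1]+s*p[0]+c*p[1]])
F=lambda: np.load('f.npy')
E
python3 - <<'E'
from h import *
S=lambda x,y:(230+x/4-.4,180+y/4-.4); D=lambda x,y:(260+x/5-.4,170+y/5-.4)
# (cam,pixel,index point,z)
M=[('scene',S(549,208),(-.0912,-.0331),.088),('side',D(566,126),(-.0912,-.0331),.086),
('scene',S(145,479),ballI(.9),.052),('side',D(410,455),ballI(.9),.052),
('scene',S(345,189),(0,0),.066),('side',D(356,195),(0,0),.066)]
def res(f):
    return np.concatenate([np.array(proj(n,[*W(f,p),z]))-u for n,u,p,z in M])
r=least_squares(res,[.605,.09,.12]);f=r.x;np.save('f.npy',f)
print(f,f[2]/rad); print(r.fun.reshape(-1,2).round(1))
for q in (.9,.6,.3,.1): print('ball',q,W(f,ballI(q)).round(4))
for a in np.arange(0,50,7.5):
    t=a*rad+np.arctan2(-33,-91); print('knob',a,W(f,.097*np.array([np.cos(t),np.sin(t)])).round(4))
for n,u in (('jar1',(308,178)),('jar2',(336,186)),('cap',(277,187)),('spA',(229,233)),('spB',(249,193))): print(n,ray('scene',*u,.0).round(3))
E
```

```text
[0.60525888 0.08798702 0.12369521] 7.087213696243104
[[ 0.4  0.3]
 [-0.1 -1.5]
 [-0.5  1.1]
 [-0.3 -0.3]
 [ 0.2 -0. ]
 [-0.4 -0.8]]
ball 0.9 [0.5585 0.2541]
ball 0.6 [0.5356 0.2501]
ball 0.3 [0.5149 0.2396]
ball 0.1 [0.5033 0.2293]
knob 0.0 [0.5188 0.0439]
knob 7.5 [0.5253 0.033 ]
knob 15.0 [0.5332 0.0231]
knob 22.5 [0.5423 0.0142]
knob 30.0 [0.5525 0.0066]
knob 37.5 [5.635e-01 4.000e-04]
knob 45.0 [ 0.5753 -0.0043]
jar1 [ 0.761 -0.042  0.   ]
jar2 [ 0.698 -0.068  0.   ]
cap [ 0.788  0.028 -0.   ]
spA [0.757 0.185 0.   ]
spB [0.817 0.084 0.   ]
```

Emit:
move_arm(motion=[0, 0, 0, 0.33, 0.058, 0, 0, 0, 0, 0, 0.33, 0.058, 0, 0, 0, 0, 0, 0.33, 0.058, 0, 0, 0, 0, 0, 0.33, 0.058, 0, 0, 0, 0, 0, 0.33, 0.058, 0, 0, 0, 0, 0, 0.33, 0.058, 0, 0, 0, 0, 0, 0.33, 0.058, 0, 0, 0, 0, 0, 0.33, 0.058, 0, 0, 0, 0, 0, 0, 0, 0.2, 0, 0, 0, 0, 0, 0, 0.2, 0, 0, 0, 0, 0, 0, 0.2, 0, 0, 0, 0, 0, 0, 0, 0])

```text
time: 1.1
tool_pos: [0.5932, 0.2633, 0.1145]
ee_rot: [-3.131, 0.004, 1.572]
wrist_force: [-0.4, -0.8, -0.9]
width: 0.0173
finger_force: 0.0
```

Emit:
move_arm(motion=[0, 0, 0, 0, 0, 0, 0, 0, 0, 0, 0, 0, 0.25, 0, 0, 0, 0, 0, 0, 0.25, 0, 0, 0, 0, 0, 0, 0.25, 0, 0, 0, 0, 0, 0, 0, 0, 0, 0, 0, 0, 0, 0, 0])

```text
time: 1.6
tool_pos: [0.5961, 0.2636, 0.0459]
ee_rot: [-3.14, 0.0, 1.57]
wrist_force: [-0.6, 0.0, 0.2]
width: 0.0005
finger_force: 0.0
```

Emit:
move_arm(motion=[0, 0, 0, -0.04, -0.07, 0, 0, 0, 0, 0, -0.04, -0.07, 0, 0, 0, 0, 0, -0.02, -0.077, 0, 0, 0, 0, 0, -0.02, -0.077, 0, 0, 0, 0, 0, -0.02, -0.077, 0, 0, 0, 0, 0, -0.033, -0.07, 0, 0, 0, 0, 0, -0.033, -0.07, 0, 0, 0, 0, 0, -0.033, -0.07, 0, 0, 0, 0, 0, -0.045, -0.055, 0, 0, 0, 0, 0, -0.045, -0.055, 0, 0, 0, 0, 0, 0, 0, 0, 0, 0, 0, 0, 0, 0, 0, 0])

```text
time: 2.6
tool_pos: [0.5273, 0.2308, 0.046]
ee_rot: [3.141, -0.0, 1.57]
wrist_force: [-0.1, 0.3, 0.4]
width: 0.0008
finger_force: 0.0
```

Run:
```python
from h import *
import cv2
a=robot.snapshot('scene')[180:320,230:400,::-1]
cv2.imwrite('pics/c.png',cv2.resize(a,(680,560),interpolation=cv2.INTER_CUBIC))
print(robot.get_obs()['wrist_force'],proj('scene',[*W(F(),ballI(.1)),.052]))
```

```text
[-0.1513383  -0.46948973 -0.00879744] (np.float64(298.7628343508291), np.float64(311.90518127671817))
```

View pics/c.png

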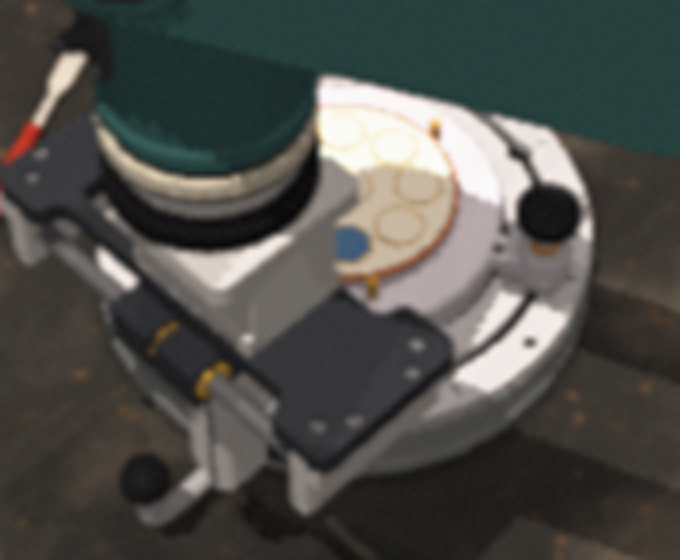

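The ball still appears at crop (145,479), so the lever has not visibly moved even though the finger is past it. I'll check the other views.

Run:
```python
from h import *
import cv2
s=robot.snapshot('side')[150:300,250:420,::-1]; w=robot.snapshot('wrist')[:,:,::-1]
m=np.hstack([cv2.resize(s,(400,353),interpolation=cv2.INTER_CUBIC),cv2.resize(w,(400,353))])
cv2.imwrite('pics/d.png',m)
o=robot.get_obs();print(o['tool_pos'],proj('scene',o['tool_pos']),proj('side',o['tool_pos']),proj('side',[*W(F(),ballI(.9)),.052]),proj('wrist',[*W(F(),ballI(.9)),.052]))
```

```text
[0.52769501 0.23116957 0.04594435] (np.float64(288.02082855416336), np.float64(305.3523668490111)) (np.float64(359.9687988324476), np.float64(257.3877194966933)) (np.float64(341.27695795650664), np.float64(260.3288794705567)) (np.float64(363.5486138165633), np.float64(195.21982700265335))
```

View pics/d.png

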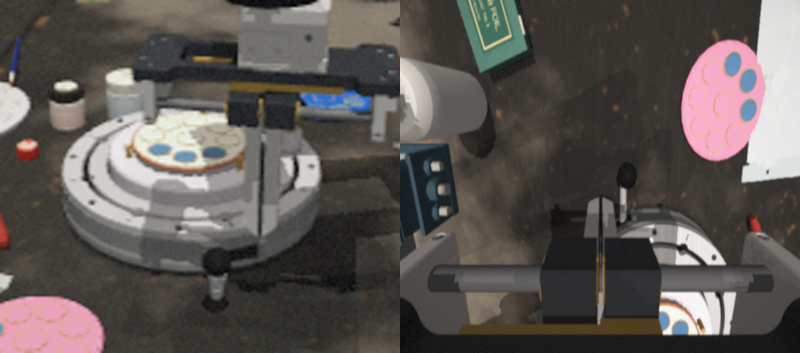

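Run:
```python
from h import *
import cv2
S=robot.snapshot('scene').astype(int);D=robot.snapshot('side').astype(int);Wr=robot.snapshot('wrist').astype(int)
old=cv2.imread('pics/scene0.png')[:,:,::-1].astype(int);oldD=cv2.imread('pics/side0.png')[:,:,::-1].astype(int)
def blob(I,u,v,r):
    g=I[v-r:v+r+1,u-r:u+r+1].max(2);ys,xs=np.where(g<38)
    return (xs.mean()+u-r,ys.mean()+v-r,len(xs))
print(blob(old,266,299,6),blob(S,266,299,6));print(blob(oldD,342,261,7),blob(D,342,261,7));print(blob(Wr,363,200,12))
a=blob(S,266,299,6)[:2];b=blob(D,342,261,7)[:2];c=blob(Wr,363,200,12)[:2]
def tri(obs):
    r=least_squares(lambda X:np.concatenate([np.array(proj(n,X))-u for n,u in obs]),[.56,.25,.05]);return r.x,r.fun.round(1)
print(tri([('scene',a),('side',b)]),tri([('scene',a),('side',b),('wrist',c)]))
print(robot.get_calibration('wrist'))
```

```text
(np.float64(266.02127659574467), np.float64(299.8829787234043), 94) (np.float64(265.8813559322034), np.float64(299.60169491525426), 118)
(np.float64(342.6547619047619), np.float64(261.9166666666667), 84) (np.float64(342.7795275590551), np.float64(261.48818897637796), 127)
(np.float64(363.07439446366783), np.float64(199.6401384083045), 578)
(array([0.55769423, 0.25274455, 0.05043553]), array([ 0.5,  1.1, -1. , -0.8])) (array([0.55858145, 0.25025998, 0.04860923]), array([ 1.3,  0.5, -1.3, -0.8, -0.1, -0.5]))
{'fx': 288.0311077247799, 'fy': 288.0311077247799, 'cx': 320.65108108043154, 'cy': 197.13849693116808, 'R': array([[ 9.99999886e-01,  1.11986526e-04,  4.64965604e-04],
       [-1.39257483e-05, -9.64969509e-01,  2.62362052e-01],
       [ 4.78058646e-04, -2.62362028e-01, -9.64969397e-01]]), 't': array([-0.52786394,  0.23023667,  0.32149253])}
```

The ball triangulates to (0.558, 0.252, 0.050), unmoved. I'll redo the push lower and in small increments, watching the force.

Emit:
move_arm(motion=[0, 0, 0, 0, 0, -0.25, 0, 0, 0, 0, 0, 0, -0.25, 0, 0, 0, 0, 0, 0, 0, 0, 0, 0, 0, 0.08, 0.22, 0, 0, 0, 0, 0, 0.08, 0.23, 0, 0, 0, 0, 0, 0.08, 0.23, 0, 0, 0, 0, 0, 0, 0, 0, 0, 0, 0, 0, 0, 0, 0.2, 0, 0, 0, 0, 0, 0, 0.2, 0, 0, 0, 0, 0, 0, 0.22, 0, 0, 0, 0, 0, 0, 0, 0, 0, 0, 0, 0, 0, 0, 0])

```text
time: 3.9
tool_pos: [0.5935, 0.2545, 0.0319]
ee_rot: [-3.137, 0.001, 1.571]
wrist_force: [0.5, -0.1, 0.1]
width: 0.0005
finger_force: 0.0
```

Emit:
move_arm(motion=[0, 0, 0, 0, -0.05, 0, 0, 0, 0, 0, 0, -0.05, 0, 0, 0, 0, 0, 0, -0.05, 0, 0, 0, 0, 0, 0, -0.05, 0, 0, 0, 0, 0, 0, -0.05, 0, 0])

```text
time: 4.32
tool_pos: [0.5702, 0.2553, 0.0351]
ee_rot: [3.14, -0.001, 1.571]
wrist_force: [-0.5, 0.8, -0.6]
width: 0.0004
finger_force: 0.0
```

Run:
```python
from h import *
import cv2
o=robot.get_obs();print(o['tool_pos'],o['wrist_force'])
S=robot.snapshot('scene')[240:340,200:340,::-1];w=robot.snapshot('wrist')[80:330,200:500,::-1]
cv2.imwrite('pics/e.png',np.hstack([cv2.resize(S,(400,300),interpolation=2),cv2.resize(w,(360,300))]))
```

```text
[0.57016705 0.25532798 0.03505467] [-0.54387449  0.81259194 -0.63415613]
```

View pics/e.png

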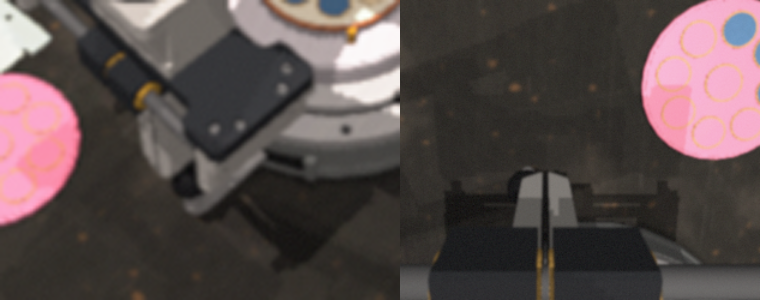

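Left of the finger in the wrist view (520,183), the ball sits right beside the fingertip. I'll keep going in small steps.

Emit:
move_arm(motion=[0, 0, 0, 0, -0.04, 0, 0, 0, 0, 0, 0, -0.04, 0, 0])

```text
time: 4.58
tool_pos: [0.5646, 0.2553, 0.035]
ee_rot: [3.136, -0.001, 1.571]
wrist_force: [4.7, -1.4, 0.2]
width: 0.0004
finger_force: 2.2
```

Emit:
move_arm(motion=[0, 0, 0, 0, -0.04, 0, 0, 0, 0, 0, 0, -0.04, 0, 0])

```text
time: 4.75
tool_pos: [0.5562, 0.255, 0.0352]
ee_rot: [3.137, -0.0, 1.57]
wrist_force: [4.2, -1.5, 3.0]
width: 0.0004
finger_force: 2.5
```

Run:
```python
from h import *
import cv2
o=robot.get_obs();print(o['tool_pos'],o['wrist_force'])
S=robot.snapshot('scene')[240:340,200:340,::-1];w=robot.snapshot('side')[180:280,280:400,::-1]
cv2.imwrite('pics/f.png',np.hstack([cv2.resize(S,(400,300),interpolation=2),cv2.resize(w,(360,300),interpolation=2)]))
```

```text
[0.55616386 0.25495557 0.03523472] [ 4.21216423 -1.5181176   2.97933557]
```

View pics/f.png

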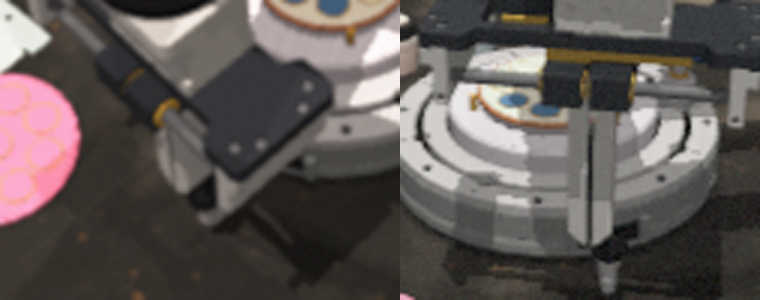

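The lever moves now: the ball went from side column 342.7 to about 350 under 4 N. The earlier pass was too high. Continuing along the arc, slightly lower.

Emit:
move_arm(motion=[0, 0, 0, -0.01, -0.05, 0.02, 0, 0, 0, 0, -0.02, -0.05, 0.01, 0, 0, 0, 0, -0.02, -0.05, 0, 0, 0, 0, 0, -0.02, -0.05, 0, 0, 0, 0, 0, -0.02, -0.05, 0, 0, 0, 0, 0, -0.03, -0.05, 0, 0, 0, 0, 0, -0.03, -0.03, 0, 0, 0, 0, 0, -0.03, -0.03, 0, 0, 0, 0, 0, -0.03, -0.03, 0, 0, 0, 0, 0, 0, 0, 0, 0])

```text
time: 5.68
tool_pos: [0.515, 0.2341, 0.0318]
ee_rot: [3.141, -0.001, 1.571]
wrist_force: [1.9, 1.1, 5.8]
width: 0.0005
finger_force: 2.3
```

Run:
```python
from h import *
import cv2
o=robot.get_obs();print(o['tool_pos'],o['wrist_force'])
S=robot.snapshot('scene')[240:340,200:340,::-1];w=robot.snapshot('side')[180:280,280:400,::-1]
cv2.imwrite('pics/g.png',np.hstack([cv2.resize(S,(400,300),interpolation=2),cv2.resize(w,(360,300),interpolation=2)]))
for q in (.5,.3,.1,0): print(q,W(F(),ballI(q)),proj('side',[*W(F(),ballI(q)),.052]),proj('scene',[*W(F(),ballI(q)),.052]))
```

```text
[0.51502827 0.23411934 0.03181939] [1.85470495 1.09687723 5.80611777]
0.5 [0.52835891 0.24730806] (np.float64(358.8225116667148), np.float64(259.7767393907726)) (np.float64(280.41829959628114), np.float64(309.1716044945848))
0.3 [0.51492948 0.23956204] (np.float64(366.8521920615881), np.float64(257.9767284604145)) (np.float64(289.3822616777205), np.float64(311.36214069624873))
0.1 [0.50332391 0.22928286] (np.float64(373.8316709487002), np.float64(255.28999308673943)) (np.float64(298.7628343508291), np.float64(311.90518127671817))
0 [0.49835553 0.22331999] (np.float64(376.8237994568125), np.float64(253.66329217810255)) (np.float64(303.4670589505943), np.float64(311.54606240209586))
```

View pics/g.png

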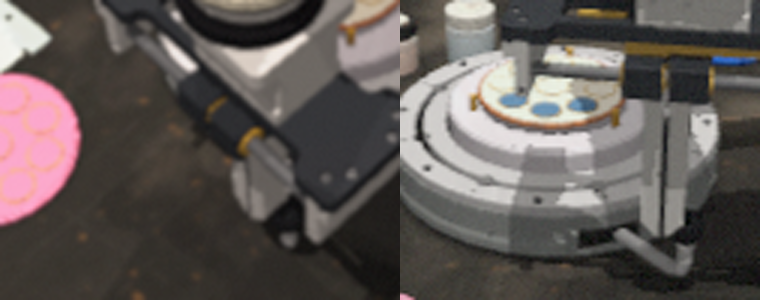

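The lever is freed: the ball is at scene (300,312) and side (375,258), so q≈0.1. Next I go back off and travel over to the plunger knob.

Emit:
move_arm(motion=[0, 0, 0, 0.05, 0.1, 0, 0, 0, 0, 0, 0.05, 0.1, 0, 0, 0, 0, 0, 0, 0, -0.36, 0, 0, 0, 0, 0, 0, -0.36, 0, 0, 0, 0, 0, 0, -0.36, 0, 0, 0, 0, 0, 0, 0, 0, 0, 0, 0, -0.333, -0.027, 0, 0, 0, 0, 0, -0.333, -0.027, 0, 0, 0, 0, 0, -0.333, -0.027, 0, 0, 0, 0, 0, -0.333, -0.027, 0, 0, 0, 0, 0, -0.333, -0.027, 0, 0, 0, 0, 0, -0.333, -0.027, 0, 0])

```text
time: 6.78
tool_pos: [0.5168, 0.0434, 0.1372]
ee_rot: [-3.137, -0.001, 1.571]
wrist_force: [0.7, -0.1, -0.4]
width: 0.0002
finger_force: 0.0
```

Emit:
move_arm(motion=[0, 0, 0, 0, 0, 0, 0, 0, 0, 0, 0, 0, 0, 0, 0, 0, 0, 0, 0, 0, 0])

```text
time: 7.03
tool_pos: [0.5181, 0.0449, 0.1378]
ee_rot: [-3.139, -0.001, 1.571]
wrist_force: [-0.1, 0.7, -0.7]
width: 0.0008
finger_force: 0.0
```

Emit:
move_arm(motion=[0, 0, 0, 0, 0, 0.2, 0, 0, 0, 0, 0, 0, 0.2, 0, 0, 0, 0, 0, 0, 0.06, 0, 0, 0, 0, 0, 0, 0.03, 0, 0, 0, 0, 0, 0, 0, 0])

```text
time: 7.45
tool_pos: [0.5185, 0.0453, 0.0891]
ee_rot: [-3.14, -0.0, 1.572]
wrist_force: [-0.4, -0.1, -0.8]
width: 0.0006
finger_force: 0.0
```

Emit:
move_arm(motion=[0, 0, 0, 0, 0, 0.03, 0, 0, 0, 0, 0, 0, 0.03, 0, 0, 0, 0, 0, 0, 0.02, 0, 0, 0, 0, 0, 0, 0, 0])

```text
time: 7.78
tool_pos: [0.5192, 0.0443, 0.0819]
ee_rot: [3.141, -0.0, 1.571]
wrist_force: [-0.1, 1.0, -0.0]
width: 0.0004
finger_force: 0.0
```

Emit:
move_arm(motion=[0, 0, 0, 0, 0, 0.02, 0, 0, 0, 0, 0, 0, 0.02, 0, 0, 0, 0, 0, 0, 0, 0])

```text
time: 8.03
tool_pos: [0.5189, 0.0442, 0.0775]
ee_rot: [-3.141, -0.0, 1.571]
wrist_force: [0.5, -0.3, -0.4]
width: 0.0009
finger_force: 0.0
```

Run:
```python
from h import *
import cv2
o=robot.get_obs();print(o['tool_pos'],o['wrist_force'])
S=robot.snapshot('scene')[200:260,330:400,::-1];w=robot.snapshot('side')[160:240,330:420,::-1]
cv2.imwrite('pics/i.png',np.hstack([cv2.resize(S,(400,343),interpolation=2),cv2.resize(w,(386,343),interpolation=2)]))
```

```text
[0.51889875 0.04423468 0.07752379] [ 0.50046652 -0.33087705 -0.44276074]
```

View pics/i.png

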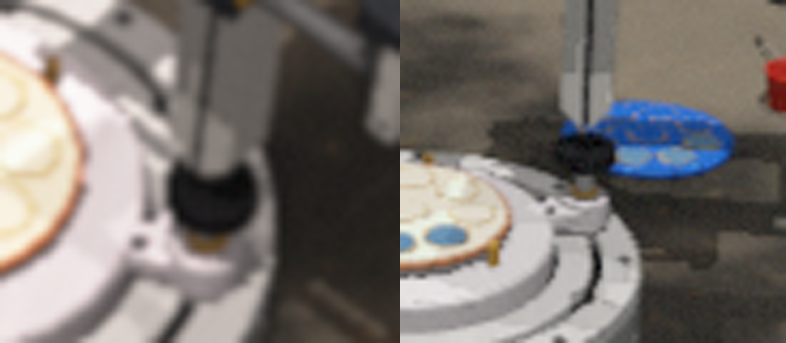

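The fingertip is just above the knob, so the real tip is about 10 mm higher than reported. I'll descend by force from here (10 views used).

Emit:
move_arm(motion=[0, 0, 0, 0, 0, 0.02, 0, 0, 0, 0, 0, 0, 0.02, 0, 0, 0, 0, 0, 0, 0, 0])

```text
time: 8.38
tool_pos: [0.5188, 0.0443, 0.0734]
ee_rot: [-3.141, 0.0, 1.571]
wrist_force: [-0.7, 0.6, -0.7]
width: 0.0007
finger_force: 0.0
```

Emit:
move_arm(motion=[0, 0, 0, 0, 0, 0.02, 0, 0, 0, 0, 0, 0, 0.01, 0, 0, 0, 0, 0, 0, 0, 0])

```text
time: 8.63
tool_pos: [0.5189, 0.0443, 0.0705]
ee_rot: [-3.141, -0.0, 1.571]
wrist_force: [0.1, 0.5, -0.2]
width: 0.0003
finger_force: 0.0
```

Emit:
move_arm(motion=[0, 0, 0, 0, 0, 0.02, 0, 0, 0, 0, 0, 0, 0.01, 0, 0, 0, 0, 0, 0, 0, 0])

```text
time: 8.88
tool_pos: [0.5189, 0.0443, 0.0675]
ee_rot: [-3.141, -0.0, 1.571]
wrist_force: [0.3, 0.1, 0.4]
width: 0.0004
finger_force: 0.0
```

Run:
```python
from h import *
import cv2
o=robot.get_obs();print(o['tool_pos'],o['wrist_force'],o['joint_positions'],robot.tcp_to_grasp)
S=robot.snapshot('scene');D=robot.snapshot('side');S0=cv2.imread('pics/scene0.png')[:,:,::-1];D0=cv2.imread('pics/side0.png')[:,:,::-1]
print('S');print(S.max(2)[218:250,358:378:2]);print('S0');print(S0.max(2)[222:250,358:378:2])
print('D');print(D.max(2)[180:212,364:384:2]);print('D0');print(D0.max(2)[184:212,364:384:2])
for z in (.0675,.078,.088): print(z,proj('scene',[.5188,.0443,z]),proj('side',[.5188,.0443,z]))
```

```text
[0.51890225 0.04428897 0.06754572] [0.26806053 0.11533454 0.44834952] [-2.37627670e-02  7.36271693e-02  1.61261797e+00  1.57106352e-05
  1.45587612e+00 -2.37099593e-02] -0.0188
S
[[ 54 126 121  88  80 102 103  99 100  94]
 [ 80 132 131  90  86 101 103  99 100  90]
 [119 133 136  98  88 102 101 100 100  88]
 [139 136 136  97  97  99 102 100 100  84]
 [159 137 135  92 113 104 100 100 100  82]
 [196 138 135  90 126 118 101 100 100  78]
 [217 141 134  89 132 131 106  98  99  71]
 [198 140 134  84 132 136 114  99  99  69]
 [158 137 131  83 133 136 117  99  97  61]
 [136 135 130  89 134 135 114  98 100  60]
 [130 126 130  93 136 136 112 100 105  74]
 [131 106 127  93 135 135 109  97  97  93]
 [144  78 121 100 137 138 109  84  78 103]
 [150  52 109 104 138 138 103  61  53  99]
 [152  37  81 106 140 130  81  32  40  97]
 [152  30  49  96 128 105  49  16  38  99]
 [148  23  30  65  82  61  22  15  39 111]
 [145  26  28  34  34  25  14  21  42 126]
 [155  47  26  28  22  22  20  25  53 137]
 [195  85  24  27  31  28  27  22  76 143]
 [225 105  23  24  27  25  25  26 107 146]
 [230 121  47  22 
[... 3955 characters left out ...]
153 108 105 108 106 109  89  36  34]
 [178 166 180 188 190 159 190 117  52  53]
 [190 201 151 193 210 199 183  96  57  59]
 [133 188 192 159 169 164 155 106  58  59]
 [143 191 211 191 144 158 144 107  78  62]
 [196 172 171 166 150 156 142 154 132  64]
 [208 156 152 150 154 153 144 143 171  71]]
0.0675 (np.float64(366.1457625278314), np.float64(239.22589037236025)) (np.float64(372.30281938301584), np.float64(200.96489449813174))
0.078 (np.float64(366.62443452136586), np.float64(235.57617894547843)) (np.float64(372.5111747204628), np.float64(196.6885275218087))
0.088 (np.float64(367.08802150197874), np.float64(232.04148562029897)) (np.float64(372.7117280701816), np.float64(192.57229161330073))
```

The knob is not yet pressed. The tip edges put the real tip at about 0.089, so contact is imminent. Descending further.

Emit:
move_arm(motion=[0, 0, 0, 0, 0, 0.02, 0, 0, 0, 0, 0, 0, 0.01, 0, 0, 0, 0, 0, 0, 0, 0])

```text
time: 9.23
tool_pos: [0.5189, 0.0443, 0.0646]
ee_rot: [-3.141, 0.0, 1.571]
wrist_force: [0.5, -0.1, 0.2]
width: 0.0008
finger_force: 0.0
```

Emit:
move_arm(motion=[0, 0, 0, 0, 0, 0.02, 0, 0, 0, 0, 0, 0, 0.01, 0, 0, 0, 0, 0, 0, 0, 0])

```text
time: 9.48
tool_pos: [0.5194, 0.0443, 0.0628]
ee_rot: [3.141, 0.0, 1.571]
wrist_force: [-1.5, -0.1, 5.4]
width: 0.0005
finger_force: 2.5
```

Emit:
move_arm(motion=[0, 0, 0, 0, 0, 0.03, 0, 0, 0, 0, 0, 0, 0.03, 0, 0, 0, 0, 0, 0, 0.02, 0, 0, 0, 0, 0, 0, 0, 0])

```text
time: 9.82
tool_pos: [0.5195, 0.0442, 0.0555]
ee_rot: [3.14, 0.0, 1.571]
wrist_force: [-3.7, -0.4, 8.8]
width: 0.0006
finger_force: 4.6
```

Emit:
move_arm(motion=[0, 0, 0, 0, 0, 0.01, 0, 0, 0, 0, 0, 0, 0.01, 0, 0, 0, 0, 0, 0, 0, 0])

```text
time: 10.07
tool_pos: [0.5196, 0.0441, 0.0541]
ee_rot: [3.14, 0.001, 1.571]
wrist_force: [-4.2, -0.3, 11.8]
width: 0.0003
finger_force: 5.0
```

Pressed to the stop (11.8 N). Dragging the first quarter.

Emit:
move_arm(motion=[0, 0, 0, 0, 0, 0.015, 0, 0, 0, 0, -0.036, 0.022, 0, 0, 0, 0, 0, -0.036, 0.022, 0, 0, 0, 0, 0, -0.036, 0.022, 0, 0, 0, 0, 0, 0, 0, 0, 0])

```text
time: 10.48
tool_pos: [0.5278, 0.0327, 0.0536]
ee_rot: [3.136, 0.001, 1.571]
wrist_force: [-1.8, -1.4, 10.2]
width: 0.0004
finger_force: 5.3
```

```bash
cat >> h.py <<'E'
import cv2
def knob(show=True):
    """knob angle (deg from first hole) from the brass/dark blob: darkest-disc template search over angle"""
    f=F();S=robot.snapshot('scene').max(2).astype(float);D=robot.snapshot('side').max(2).astype(float)
    best=[]
    for a in np.arange(-5,60,.5):
        t=a*rad+np.arctan2(-33,-91);c=W(f,.097*np.array([np.cos(t),np.sin(t)]));sc=0
        for n,I in (('scene',S),('side',D)):
            th=np.arange(0,360,15)*rad;v=[]
            for r,w in ((.013,1),(.021,-1)):
                P=[proj(n,[c[0]+r*np.cos(x),c[1]+r*np.sin(x),.072]) for x in th]
                g=cv2.remap(I.astype(np.float32),np.float32([[p[0] for p in P]]),np.float32([[p[1] for p in P]]),1)[0]
                v.append(np.mean(g<45))
            sc+=v[0]-v[1]
        best.append((round(sc,2),a))
    best.sort(reverse=True);return best[:5]
E
python3 -c "
from h import *
print(knob());o=robot.get_obs();print(o['tool_pos'],o['wrist_force'])
d=o['tool_pos'][:2]-F()[:2];print('tool angle',np.degrees(np.arctan2(d[1],d[0]))-7.087-19.93+180, np.linalg.norm(d))"
```

```text
Traceback (most recent call last):
  File "h.py", line 25, in knob
    P=[proj(n,[c[0]+r*np.cos(x),c[1]+r*np.sin(x),.072]) for x in th]
       ~~~~^^^^^^^^^^^^^^^^^^^^^^^^^^^^^^^^^^^^^^^^^^^^
  File "h.py", line 7, in proj
    c=robot.get_calibration(n);p=np.array(c['R'])@np.array(X)+c['t'];return c['fx']*p[0]/p[2]+c['cx'],c['fy']*p[1]/p[2]+c['cy']
ValueError: time passes only in moves, steps and waits
```

```bash
sed -i 's/^def proj(n,X):/import functools\ncal=functools.lru_cache(None)(lambda n:robot.get_calibration(n))\ndef proj(n,X):/; s/c=robot.get_calibration(n);p=/c=cal(n);p=/' h.py
cat > k.py <<'E'
from h import *
print(knob());o=robot.get_obs();print(o['tool_pos'],o['wrist_force'])
d=o['tool_pos'][:2]-F()[:2];print('tool angle',np.degrees(np.arctan2(d[1],d[0]))-7.087-19.93+180, np.linalg.norm(d))
E
python3 k.py
```

```text
[(np.float64(0.79), np.float64(8.0)), (np.float64(0.79), np.float64(7.5)), (np.float64(0.75), np.float64(10.5)), (np.float64(0.75), np.float64(10.0)), (np.float64(0.75), np.float64(9.5))]
[0.52776217 0.0326466  0.05359755] [-1.89406046 -0.91389609 10.50905872]
tool angle 8.513637993843957 0.09522763386967775
```

The knob follows at about 8°. On to 30°.

Emit:
move_arm(motion=[0, 0, 0, -0.033, 0.026, 0, 0, 0, 0, 0, -0.033, 0.026, 0, 0, 0, 0, 0, -0.033, 0.026, 0, 0, 0, 0, 0, -0.031, 0.03, 0, 0, 0, 0, 0, -0.031, 0.03, 0, 0, 0, 0, 0, -0.031, 0.03, 0, 0, 0, 0, 0, -0.026, 0.034, 0, 0, 0, 0, 0, -0.026, 0.034, 0, 0, 0, 0, 0, -0.026, 0.034, 0, 0, 0, 0, 0, 0, 0, 0, 0])

```text
time: 11.52
tool_pos: [0.5559, 0.0063, 0.0539]
ee_rot: [3.134, 0.0, 1.571]
wrist_force: [0.9, 1.1, 10.3]
width: 0.0007
finger_force: 5.0
```

```bash
python3 k.py
```

```text
[(np.float64(1.04), np.float64(30.0)), (np.float64(1.0), np.float64(29.5)), (np.float64(0.96), np.float64(32.0)), (np.float64(0.96), np.float64(31.5)), (np.float64(0.96), np.float64(30.5))]
[0.55594145 0.00629907 0.05405121] [-0.46622887  0.91720272  9.04360687]
tool angle 31.862379811244693 0.09542080007551015
```

Emit:
move_arm(motion=[0, 0, 0, -0.022, 0.038, 0, 0, 0, 0, 0, -0.021, 0.039, 0, 0, 0, 0, 0, -0.018, 0.04, 0, 0, 0, 0, 0, -0.016, 0.04, 0, 0, 0, 0, 0, -0.014, 0.04, 0, 0, 0, 0, 0, 0, 0, 0, 0])

```text
time: 12.12
tool_pos: [0.5754, -0.003, 0.0539]
ee_rot: [3.135, 0.001, 1.571]
wrist_force: [0.1, 0.1, 9.7]
width: 0.0008
finger_force: 5.0
```

```bash
python3 k.py
```

```text
[(np.float64(1.08), np.float64(43.0)), (np.float64(1.08), np.float64(42.5)), (np.float64(1.04), np.float64(42.0)), (np.float64(1.0), np.float64(43.5)), (np.float64(0.96), np.float64(41.5))]
[ 0.57543903 -0.00298284  0.05404617] [-0.64053397 -0.57273581 10.40113085]
tool angle 44.833897990813995 0.0957326363535544
```

Knob at about 43°. I'll move it 3.5 mm more, then let it up.

Emit:
move_arm(motion=[0, 0, 0, -0.005, 0.017, 0, 0, 0, 0, 0, -0.005, 0.016, 0, 0, 0, 0, 0, 0, 0, 0, 0, 0, 0, 0, 0, 0, 0, 0])

```text
time: 12.55
tool_pos: [0.5781, -0.0039, 0.0539]
ee_rot: [3.135, 0.001, 1.571]
wrist_force: [0.1, -1.0, 9.9]
width: 0.0006
finger_force: 5.0
```

```bash
python3 k.py
```

```text
[(np.float64(1.04), np.float64(44.5)), (np.float64(1.04), np.float64(44.0)), (np.float64(1.0), np.float64(45.0)), (np.float64(0.96), np.float64(42.5)), (np.float64(0.88), np.float64(46.0))]
[ 0.57814636 -0.00386066  0.05395071] [-0.89584472 -0.01726284  9.96013179]
tool angle 46.536924034011065 0.09576578214187316
```

Emit:
move_arm(motion=[0, 0, 0, 0, 0, -0.02, 0, 0, 0, 0, 0, 0, -0.02, 0, 0, 0, 0, 0, 0, -0.01, 0, 0, 0, 0, 0, 0, 0, 0])

```text
time: 12.98
tool_pos: [0.5781, -0.0038, 0.0586]
ee_rot: [3.135, 0.001, 1.571]
wrist_force: [0.1, 0.2, 7.4]
width: 0.0006
finger_force: 3.7
```

7.4 N means a depth of about 5 mm, so the pin is entering the hole. Lifting clear.

Emit:
move_arm(motion=[0, 0, 0, 0, 0, -0.03, 0, 0, 0, 0, 0, 0, -0.01, 0, 0, 0, 0, 0, 0, 0, 0])

```text
time: 13.23
tool_pos: [0.578, -0.0039, 0.0619]
ee_rot: [3.136, 0.001, 1.571]
wrist_force: [1.7, -0.2, 6.4]
width: 0.0004
finger_force: 3.4
```

Emit:
move_arm(motion=[0, 0, 0, 0, 0, -0.05, 0, 0, 0, 0, 0, 0, -0.25, 0, 0, 0, 0, 0, 0, -0.3, 0, 0, 0, 0, 0, 0, -0.2, 0, 0, 0, 0, 0, 0, 0, 0])

```text
time: 13.65
tool_pos: [0.5783, -0.0038, 0.1447]
ee_rot: [3.133, 0.001, 1.571]
wrist_force: [0.4, 0.5, 1.4]
width: 0.0004
finger_force: 0.0
```

Run:
```python
from h import *
print(knob());f=F();S=robot.snapshot('scene').max(2);D=robot.snapshot('side').max(2)
t=45*rad+np.arctan2(-33,-91);c=W(f,.097*np.array([np.cos(t),np.sin(t)]))
for n,I in(('scene',S),('side',D)):
  for z in(.088,.081):
    u,v=np.round(proj(n,[*c,z])).astype(int);print(n,z,u,v)
  print(I[v-16:v+10,u-10:u+11:4])
print(robot.get_obs()['tool_pos'])
for q in(.9,.1):print(W(f,ballI(q)),proj('scene',[*W(f,ballI(q)),.052]))
print(S[300:325:3,285:318:3])
```

```text
[(np.float64(0.42), np.float64(49.0)), (np.float64(0.38), np.float64(51.0)), (np.float64(0.38), np.float64(47.5)), (np.float64(0.37), np.float64(50.5)), (np.float64(0.37), np.float64(48.5))]
scene 0.088 361 202
scene 0.081 361 205
[[ 52  54  56  79  64  42]
 [ 53  57  69  81  68  42]
 [ 57  57  84  79  72  42]
 [ 58  57  88  77  72  42]
 [ 60  58  76  79  74  43]
 [ 63  65  61  82  78  44]
 [ 67  79  54  80  75  41]
 [ 67  87  45  69  73  43]
 [ 70  79  34  46  69  44]
 [ 94  57  31  31  57  45]
 [140  39  30  31  40  49]
 [190  33  31  30  31  53]
 [191  35  31  30  27  53]
 [139  32  30  27  27  53]
 [112  29  30  26  28  54]
 [155  27  30  26  27  55]
 [184  28  29  28  27  57]
 [192  40  29  29  22  58]
 [180  68  29  31  21  58]
 [156 111  22  25  29  58]
 [127 139  23  20  46  60]
 [120 156  50  48  62  59]
 [158 165  85  87  72  57]
 [197 179  97 102  80  55]
 [196 202 105 107  98  57]
 [190 204 151 127 116  56]]
side 0.088 350 182
side 0.081 350 185
[[ 81  81  84  97 109 121]
 [ 79  70  82  88 109 122]
 [ 71  72  73  86 107 124]
 [ 71  69  80 101 105 115]
 [ 63  66  74  92  9
[... 512 characters left out ...]
54  50]
 [ 56  62 103 105  53  52]
 [ 51  83 108 105  60  50]]
[ 0.57437924 -0.00347337  0.13706158]
[0.55845991 0.25406003] (np.float64(265.39411674795593), np.float64(300.4144752964778))
[0.50332391 0.22928286] (np.float64(298.7628343508291), np.float64(311.90518127671817))
[[ 71  67  60  57 156 231  67  47  48  49  44]
 [ 67  60  57  54 151 224  72  60  52  58  57]
 [ 71  60  57  56  39  34  29  58  58  55  55]
 [ 59  59  58  46  33  44  33  30  57  54  59]
 [ 57  59  57  44  33  37  31  28  57  59  56]
 [ 62  57  58  56  25  23  21  28  37  55  56]
 [ 64  61  59  60  55  84  64  36  32  35  54]
 [ 58  61  61  62  57  94  59  34  34  41  55]
 [ 58  72  61  54  51  45  33  37  41  58  56]]
```

Knob blob matches the "up" height at 45°. Before going to the ball's near side I'll check clearance to the bottle and vise.

Run:
```python
from h import *
b=ray('side',469,326,0);v=ray('side',492,300,0);print(b,v)
for z in (.08,.1,.12,.14): print(z,proj('side',[b[0],b[1]-.0,z]))
print(robot.get_obs()['tool_pos'])
```

```text
[0.34811901 0.32058166 0.        ] [0.30070867 0.25226298 0.        ]
0.08 (np.float64(477.36917816132257), np.float64(285.0378100060148))
0.1 (np.float64(479.62619071946494), np.float64(273.9910649799979))
0.12 (np.float64(481.95541450263295), np.float64(262.59088860598297))
0.14 (np.float64(484.3603713565051), np.float64(250.82004352696256))
[ 0.57437924 -0.00347337  0.13706158]
```

Emit:
move_arm(motion=[0, 0, 0, 0.286, -0.133, 0, 0, 0, 0, 0, 0.286, -0.133, 0, 0, 0, 0, 0, 0.286, -0.133, 0, 0, 0, 0, 0, 0.286, -0.133, 0, 0, 0, 0, 0, 0.286, -0.133, 0, 0, 0, 0, 0, 0.286, -0.133, 0, 0, 0, 0, 0, 0.286, -0.133, 0, 0, 0, 0, 0, 0.286, -0.133, 0, 0, 0, 0, 0, 0, 0, 0, 0, 0, 0, 0, 0, 0, 0, 0, 0])

```text
invalid input
```

Emit:
move_arm(motion=[0, 0, 0, 0, 0, 0.3, 0, 0, 0, 0, 0, 0, 0.3, 0, 0, 0, 0, 0, 0, 0.3, 0, 0, 0, 0, 0, 0, 0.2, 0, 0, 0, 0, 0, 0, 0, 0, 0, 0, 0, 0, 0, 0, 0])

```text
time: 14.35
tool_pos: [0.5944, -0.0068, 0.0529]
ee_rot: [3.093, 0.007, 1.57]
wrist_force: [0.8, -3.4, 60.4]
width: 0.0007
finger_force: 30.1
```

The first call was malformed, so the descent ran over the knob. I'll check the table's state before moving anything.

```bash
python3 k.py
python3 - <<'E'
from h import *
import cv2
S=robot.snapshot('scene').max(2); print(S[190:222:2,345:378:3])
E
```

```text
[(np.float64(1.04), np.float64(55.0)), (np.float64(1.0), np.float64(55.5)), (np.float64(0.92), np.float64(56.5)), (np.float64(0.92), np.float64(56.0)), (np.float64(0.92), np.float64(54.5))]
[ 0.59435569 -0.00682847  0.05284713] [ 0.55327872 -2.93964573 59.63750241]
tool angle 56.42315963182378 0.09544032929148741
[[ 45 119 115  89 100  99  91  49  43  42  46]
 [ 49 140 123  96 101  99  84  46  41  43  44]
 [ 55 133 115  99 100  99  80  50  45  43  43]
 [ 88 131 105 127 103  98  75  53  45  43  47]
 [186 131 103 136 119  96  62  52  48  45  49]
 [196  99  93 137 109  60  32  53  52  52  54]
 [195  82  72 132  80  20  33  55  55  55  56]
 [167 122  33  57  25  16  42  56  55  56  57]
 [134 148  36  21  20  26  56  59  56  58  58]
 [181 210 102  74  70  98  79  61  59  60  61]
 [124 228 171 137 125 107  91  62  58  60  61]
 [215 202 214 196 138 103  92  80  55  57  57]
 [226 144 193 143 131 133 120 145  97  58  55]
 [227 224 136 109  92 131 176 185 161  56  53]
 [227 226 175 180  92  65 168 191 190  81  47]
 [236 226 211 194 174  91 161 191 193 143  45]]
```

The table was dragged to about 55° and is still pressed (limit 56.5°). I'll unload gently; the arm should spring back clockwise towards its commanded position.

Emit:
move_arm(motion=[0, 0, 0, 0, 0, -0.05, 0, 0, 0, 0, 0, 0, -0.05, 0, 0, 0, 0, 0, 0, -0.05, 0, 0])

```text
invalid input
```

```bash
python3 k.py
```

```text
[(np.float64(1.04), np.float64(55.0)), (np.float64(1.0), np.float64(55.5)), (np.float64(0.92), np.float64(54.5)), (np.float64(0.88), np.float64(54.0)), (np.float64(0.83), np.float64(56.5))]
[ 0.59432281 -0.00682571  0.05286229] [-4.47524409e-02 -2.46173612e+00  6.04248090e+01]
tool angle 56.40336053577704 0.09544134693318715
```

Miscounted; sending exactly three rows.

Emit:
move_arm(motion=[0, 0, 0, 0, 0, -0.05, 0, 0, 0, 0, 0, 0, -0.05, 0, 0, 0, 0, 0, 0, -0.05, 0])

```text
time: 14.85
tool_pos: [0.583, -0.0046, 0.0536]
ee_rot: [3.122, 0.002, 1.57]
wrist_force: [1.9, -0.3, 11.7]
width: 0.0007
finger_force: 5.7
```

```bash
python3 k.py
```

```text
[(np.float64(1.0), np.float64(49.0)), (np.float64(0.96), np.float64(48.5)), (np.float64(0.96), np.float64(48.0)), (np.float64(0.92), np.float64(50.0)), (np.float64(0.92), np.float64(49.5))]
[ 0.58231618 -0.00443035  0.05332294] [-0.3218811   0.74222789 27.53608926]
tool angle 49.04111452500467 0.09522257112137983
```

Springing back as hoped (knob ~49°). Unloading further while keeping it pressed.

Emit:
move_arm(motion=[0, 0, 0, 0, 0, -0.02, 0, 0, 0, 0, 0, 0, -0.02, 0, 0, 0, 0, 0, 0, 0, 0])

```text
time: 15.2
tool_pos: [0.58, -0.0039, 0.0535]
ee_rot: [3.13, 0.001, 1.571]
wrist_force: [0.8, -0.1, 16.7]
width: 0.0003
finger_force: 9.0
```

```bash
python3 k.py
```

```text
[(np.float64(1.0), np.float64(47.5)), (np.float64(0.96), np.float64(47.0)), (np.float64(0.96), np.float64(46.5)), (np.float64(0.88), np.float64(49.0)), (np.float64(0.88), np.float64(48.5))]
[ 0.57995555 -0.00387565  0.05349674] [ 0.41313269  0.51651776 17.99634977]
tool angle 47.582921146337355 0.09528383385906965
```

Emit:
move_arm(motion=[0, 0, 0, 0.005, -0.02, -0.01, 0, 0, 0, 0, 0.005, -0.02, 0, 0, 0, 0, 0, 0, 0, 0, 0, 0, 0, 0, 0, 0, 0, 0])

```text
time: 15.63
tool_pos: [0.5752, -0.0026, 0.0535]
ee_rot: [3.132, 0.0, 1.571]
wrist_force: [0.5, 1.0, 15.1]
width: 0.0006
finger_force: 7.9
```

```bash
python3 k.py
```

```text
[(np.float64(1.04), np.float64(44.5)), (np.float64(0.92), np.float64(45.0)), (np.float64(0.88), np.float64(45.5)), (np.float64(0.88), np.float64(44.0)), (np.float64(0.83), np.float64(46.0))]
[ 0.57524174 -0.00261011  0.05351217] [ 0.75618049  0.20480629 16.19716552]
tool angle 44.651647832863546 0.0954403898656118
```

Emit:
move_arm(motion=[0, 0, 0, 0, 0, -0.03, 0, 0, 0, 0, 0, 0, -0.03, 0, 0, 0, 0, 0, 0, -0.02, 0, 0, 0, 0, 0, 0, 0, 0])

```text
time: 16.07
tool_pos: [0.5736, -0.0023, 0.0588]
ee_rot: [3.137, -0.001, 1.571]
wrist_force: [2.2, 0.5, 7.7]
width: 0.0005
finger_force: 3.6
```

```bash
python3 k.py
```

```text
[(np.float64(0.96), np.float64(43.5)), (np.float64(0.92), np.float64(43.0)), (np.float64(0.88), np.float64(44.5)), (np.float64(0.88), np.float64(44.0)), (np.float64(0.83), np.float64(45.5))]
[ 0.57340423 -0.00217792  0.0584319 ] [1.95058241 2.04020131 6.74117701]
tool angle 43.5250350882649 0.09562653804448003
```

Depth is about 5 mm at 7 N, so the pin is in the hole again. Lifting clear and checking.

Emit:
move_arm(motion=[0, 0, 0, 0, 0, -0.03, 0, 0, 0, 0, 0, 0, -0.02, 0, 0, 0, 0, 0, 0, 0, 0])

```text
time: 16.42
tool_pos: [0.5722, -0.0026, 0.0628]
ee_rot: [3.14, 0.0, 1.571]
wrist_force: [1.5, 1.2, 5.9]
width: 0.0006
finger_force: 2.8
```

Emit:
move_arm(motion=[0, 0, 0, 0, 0, -0.3, 0, 0, 0, 0, 0, 0, -0.3, 0, 0, 0, 0, 0, 0, -0.2, 0, 0, 0, 0, 0, 0, 0, 0])

```text
time: 16.75
tool_pos: [0.5734, -0.0029, 0.1463]
ee_rot: [3.136, 0.001, 1.571]
wrist_force: [0.1, -0.3, 0.8]
width: 0.0006
finger_force: 0.0
```

Run:
```python
from h import *
f=F();S=robot.snapshot('scene').max(2);D=robot.snapshot('side').max(2)
print(S[189:215,351:372:4]);print(D[169:195,340:361:4])
print(robot.get_obs()['tool_pos'],robot.get_obs()['time'])
```

```text
[[ 52  55  52  78  71  42]
 [ 54  57  60  81  76  42]
 [ 58  57  76  79  76  46]
 [ 60  57  75  78  73  46]
 [ 60  57  64  79  74  45]
 [ 62  67  55  78  82  44]
 [ 69  81  53  72  84  46]
 [ 76  78  49  56  83  43]
 [ 87  64  38  39  80  44]
 [101  48  31  29  68  47]
 [145  42  30  27  48  50]
 [201  35  30  30  33  54]
 [202  38  30  29  30  54]
 [145  31  33  30  26  52]
 [114  29  31  29  27  53]
 [155  27  31  29  28  56]
 [185  28  29  29  27  57]
 [190  40  32  28  24  57]
 [179  68  28  31  22  57]
 [156 110  22  23  28  59]
 [126 139  21  18  45  61]
 [120 155  50  48  63  59]
 [159 165  84  88  72  57]
 [196 179  98 103  79  56]
 [195 202 106 107  99  54]
 [189 205 150 126 117  56]]
[[ 83  78  86  99 110 123]
 [ 77  75  78  85 107 125]
 [ 70  67  73  87 109 123]
 [ 68  67  81  94 104 116]
 [ 65  67  77  91  94 110]
 [ 61  66  74  80  85 101]
 [ 67  66  77  72  73  97]
 [ 65  72  75  73  75  92]
 [ 45  48  55  64  76  93]
 [ 33  44  51  52  54  62]
 [ 40  47  50  53  55  59]
 [ 49  50  43  49  54  65]
 [ 48  48  36  36  57  65]
 [ 50  43  35  31  44  61]
 [ 55  38  35  36  37  50]
 [ 56  34  41  34  33  45]
 [ 61  26  36  40  26  44]
 [ 62  26  34  23  28  42]
 [ 63  45  24  28  30  63]
 [ 62  57  31  22  51  75]
 [ 59  58  36  34  54  77]
 [ 54  62  79  69  57  88]
 [ 60  64  85  70  50  64]
 [ 56  60  97  91  51  52]
 [ 54  63 103 104  53  49]
 [ 58  83 105 109  58  50]]
[ 0.57106337 -0.00264747  0.14131894] 16.85
```

The pixel pattern is identical to the first seating, so the plunger is up in the next hole. Now to the near side of the ball, one call at a time.

Emit:
move_arm(motion=[0, 0, 0, 0.285, -0.129, 0, 0, 0, 0, 0, 0.285, -0.129, 0, 0, 0, 0, 0, 0.285, -0.129, 0, 0, 0, 0, 0, 0.285, -0.129, 0, 0, 0, 0, 0, 0.285, -0.129, 0, 0, 0, 0, 0, 0.285, -0.129, 0, 0, 0, 0, 0, 0.285, -0.129, 0, 0, 0, 0, 0, 0.285, -0.129, 0, 0, 0, 0, 0, 0, 0, 0, 0, 0, 0, 0, 0, 0, 0, 0, 0])

```text
invalid input
```

Emit:
move_arm(motion=[0, 0, 0, 0.285, -0.129, 0, 0, 0, 0, 0, 0.285, -0.129, 0, 0, 0, 0, 0, 0.285, -0.129, 0, 0, 0, 0, 0, 0.285, -0.129, 0, 0, 0, 0, 0, 0.285, -0.129, 0, 0, 0, 0, 0, 0.285, -0.129, 0, 0, 0, 0, 0, 0.285, -0.129, 0, 0, 0, 0, 0, 0.285, -0.129, 0, 0])

```text
time: 17.52
tool_pos: [0.4657, 0.2259, 0.1387]
ee_rot: [-3.135, 0.002, 1.571]
wrist_force: [0.5, 0.4, -0.5]
width: 0.0003
finger_force: 0.0
```

Emit:
move_arm(motion=[0, 0, 0, 0, 0, 0.3, 0, 0, 0, 0, 0, 0, 0.3, 0, 0, 0, 0, 0, 0, 0.3, 0, 0, 0, 0, 0, 0, 0.3, 0, 0, 0, 0, 0, 0, 0, 0])

```text
time: 17.93
tool_pos: [0.4605, 0.2226, 0.0123]
ee_rot: [-3.123, 0.007, 1.571]
wrist_force: [-1.5, -1.2, -1.1]
width: 0.0004
finger_force: 0.0
```

Emit:
move_arm(motion=[0, 0, 0, 0.02, 0.065, 0, 0, 0, 0, 0, 0.02, 0.065, 0, 0, 0, 0, 0, 0.035, 0.035, 0, 0, 0, 0, 0, 0.035, 0.035, 0, 0, 0, 0, 0, 0.035, 0.035, 0, 0, 0, 0, 0, 0.021, 0.041, 0, 0, 0, 0, 0, 0.021, 0.041, 0, 0, 0, 0, 0, 0.021, 0.041, 0, 0, 0, 0, 0, 0.021, 0.041, 0, 0, 0, 0, 0, 0.021, 0.041, 0, 0])

```text
time: 18.77
tool_pos: [0.5136, 0.2516, 0.0236]
ee_rot: [3.14, -0.002, 1.571]
wrist_force: [-4.3, 3.3, 3.0]
width: 0.0004
finger_force: 2.4
```

```bash
cat > b.py <<'E'
from h import *
S=robot.snapshot('scene').max(2);D=robot.snapshot('side').max(2);f=F();R=[]
for q in np.arange(0,.92,.05):
    sc=0
    for n,I in(('scene',S),('side',D)):
        for r,w in((.007,1),(.015,-1)):
            X=W(f,ballI(q));C=cal(n);k=C['fx']*r/(np.array(C['R'])@[*X,.051]+C['t'])[2];u,v=proj(n,[*X,.051])
            th=np.arange(0,360,20)*rad
            sc+=w*np.mean([I[int(round(v+k*np.sin(t))),int(round(u+k*np.cos(t)))]<42 for t in th])
    R.append((round(sc,2),round(q,2)))
print(sorted(R)[::-1][:4]);o=robot.get_obs();print(o['tool_pos'],o['wrist_force'],o['time'])
E
python3 b.py
```

```text
[(np.float64(1.06), np.float64(0.6)), (np.float64(0.5), np.float64(0.75)), (np.float64(0.5), np.float64(0.65)), (np.float64(0.5), np.float64(0.55))]
[0.51430951 0.25102255 0.02336042] [-0.46769847  0.00879159  2.23413233] 18.8667
```

q≈0.6, as planned. Pushing on to tight.

Emit:
move_arm(motion=[0, 0, 0, 0.01, 0.04, 0, 0, 0, 0, 0, 0.01, 0.04, 0, 0, 0, 0, 0, 0.005, 0.04, 0, 0, 0, 0, 0, 0.005, 0.04, 0, 0, 0, 0, 0, 0.0, 0.04, 0, 0, 0, 0, 0, 0.0, 0.03, 0, 0, 0, 0, 0, 0, 0, 0, 0])

```text
time: 19.45
tool_pos: [0.5356, 0.2542, 0.0227]
ee_rot: [-3.141, -0.001, 1.571]
wrist_force: [-2.8, 2.5, 4.1]
width: 0.0007
finger_force: 2.1
```

```bash
python3 b.py
```

```text
[(np.float64(1.17), np.float64(0.9)), (np.float64(0.56), np.float64(0.85)), (np.float64(0.17), np.float64(0.4)), (np.float64(0.17), np.float64(0.35))]
[0.53576773 0.2537407  0.02258749] [-4.16541123  3.0164897   2.32820717] 19.55
```

A little more to the stop, feeling for the force rise.

Emit:
move_arm(motion=[0, 0, 0, 0, 0.02, 0, 0, 0, 0, 0, 0, 0.015, 0, 0, 0, 0, 0, 0, 0, 0, 0])

```text
time: 19.8
tool_pos: [0.5368, 0.2537, 0.0224]
ee_rot: [-3.136, -0.0, 1.571]
wrist_force: [-8.2, 3.9, 7.0]
width: 0.0004
finger_force: 5.2
```

```bash
python3 b.py
```

```text
[(np.float64(1.0), np.float64(0.9)), (np.float64(0.56), np.float64(0.85)), (np.float64(0.28), np.float64(0.35)), (np.float64(0.22), np.float64(0.8))]
[0.53674982 0.25374678 0.02241048] [-8.49864127  2.24082148  6.12374139] 19.9
```

At the stop: 3.5 mm commanded gave only 1 mm of travel while the force doubled. Backing off and up.

Emit:
move_arm(motion=[0, 0, 0, 0, -0.15, 0, 0, 0, 0, 0, 0, -0.15, 0, 0, 0, 0, 0, 0, 0, -0.3, 0, 0, 0, 0, 0, 0, -0.3, 0, 0, 0, 0, 0, 0, -0.3, 0, 0, 0, 0, 0, 0, 0, 0, 0, 0, 0, 0, 0, 0, 0])

```text
time: 20.48
tool_pos: [0.5117, 0.2529, 0.115]
ee_rot: [3.134, -0.0, 1.57]
wrist_force: [-0.0, -0.1, -0.5]
width: 0.0007
finger_force: 0.0
```

```bash
python3 b.py
python3 - <<'E'
from h import *
S=robot.snapshot('scene').max(2)
print(S[189:215:2,351:372:4]);f=F()
for q in(.7,.8,.9):print(q,proj('scene',[*W(f,ballI(q)),.052]))
g=S[290:312,256:284];ys,xs=np.where(g<38);print(xs.mean()+256,ys.mean()+290,len(xs))
E
```

```text
[(np.float64(1.83), np.float64(0.9)), (np.float64(1.39), np.float64(0.85)), (np.float64(0.61), np.float64(0.05)), (np.float64(0.61), np.float64(0.0))]
[0.50922794 0.25236597 0.11129479] [-0.64655257  0.20088543  0.19659046] 20.5833
[[ 84  75  64  63  64  65]
 [ 96  93  83  63  64  65]
 [100  93  89  80  69  59]
 [115  96  83  82  85  71]
 [100  83  41  46  80  73]
 [146  43  34  34  49  82]
 [206  36  37  34  36  90]
 [127  33  37  35  34  93]
 [228  26  37  38  29  95]
 [226  92  32  31  43  94]
 [138 151  35  34  89  99]
 [203 169  90  99  97  95]
 [212 206 124 112 125  91]]
0.7 (np.float64(272.2987380238176), np.float64(305.4549368313847))
0.8 (np.float64(268.6742959262551), np.float64(303.08483149275867))
0.9 (np.float64(265.39411674795593), np.float64(300.4144752964778))
268.49655172413793 301.37931034482756 145
```

Run:
```python
from h import *
S=robot.snapshot('scene').max(2);D=robot.snapshot('side').max(2)
S0=cv2.imread('pics/scene0.png').max(2);D0=cv2.imread('pics/side0.png').max(2)
for A,B,r,c in((S0,S,slice(290,312),slice(256,284)),(D0,D,slice(252,272),slice(330,358))):
    for I in(A,B):
        ys,xs=np.where(I[r,c]<38);print(xs.mean()+c.start,ys.mean()+r.start,len(xs),np.median(xs)+c.start)
    print((cv2.phaseCorrelate(A[r,c].astype(np.float32),B[r,c].astype(np.float32))))
```

```text
269.4580152671756 302.0687022900763 131 268.0
268.46938775510205 301.4421768707483 147 267.0
((0.11570095733477714, 0.24352954377325986), 0.9366790076096853)
345.18333333333334 260.94166666666666 120 345.0
346.55940594059405 261.64356435643566 202 346.5
((-0.17283737329154114, 0.33624152662306805), 0.9894029955069225)
```

The lever is within 0.3 px of its original tight position in both views, the plunger is up in the next hole, and the robot is clear of everything. Handing in.

```bash
python3 -c "
from bench import robot
print(robot.close_job())"
```

```text
the job is handed in; nothing more can be done
None
```

I handed the job in with the plunger up in the next hole, the clamp tight and the arm clear; no verdict came back, and an accidental press once swung the table to about 55–56° (fail limit 56.5°) before I brought it back to the hole.

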